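Stack a spice tin and lock the spring tower with its bayonet cap

ROBOT

A 6-joint arm with a two-finger parallel gripper is mounted at the origin on the work surface. World frame = base frame: x ahead of the robot, y to its left, z up, the work surface at z = 0. Lengths are in m, angles in rad, forces in N, time in s.
With the tool pointing down it reaches from about 0.35 to 0.775 m from the base axis. Payload 7.3 kg.
Tool frame: the origin (TCP) lies midway between the tips of the shut fingers; the grasp point (between the pads) lies 19 mm behind it; z points along the fingers, y is the direction in which the jaws open and shut (so a half turn about z gives the same grasp; the last joint's range is limited). The gripper opens to 92 mm and grips with 3 to 60 N. Pads are 19 mm wide; open, the fingers measure 130 mm over their backs; the gripper's body (75 mm by 190 mm) begins 47 mm behind the grasp point.
Start: joints at [-1.323, 0.342, 1.524, -0, 1.275, -0.146], TCP at [0.201, -0.485, 0.227] pointing down, gripper open.
Joint ranges: [-2.53, 2.53], [-0.77, 2.02], [0.04, 2.7], [-1, 4.14], [0.28, 2.66], [-3.11, 3.11]. Speed limits (rad/s): [2.57, 2.57, 3.14, 3.14, 3.14, 3.14].

INTERFACE

Orientations are given as [roll, pitch, yaw] about the fixed x, y, z axes, in that order (R = Rz(yaw) Ry(pitch) Rx(roll)).
In Python, from cell import robot gives the robot as it stands.
- The arm moves only by the shell command python3 -m crank 'ROWS' [FORCE]. ROWS is a JSON object of lists of equal length, an entry for each row: "claw": the opening, from 0 (shut) to 1 (fully open); "delta_pos": the shift along the tool's x, y, z in units of 25 mm (1.0 is 25 mm), a list of three; "roll": the turn about the tool's z in units of 6 degrees (1.0 is 6 degrees). In form: {"claw": [claw, ...], "delta_pos": [[dx, dy, dz], ...], "roll": [roll, ...]}. A call has exactly 8 rows; each row is the pose to reach, as a shift and turn from the pose commanded when the call began, along the tool's axes at that moment; what a row does not reach only later rows make up. A row lasts 1/12 s, in which the tool goes at most 41.7 mm and 7.16 degrees, less where a joint would pass 70% of its speed; a pose out of reach is approached as far as the arm can. A call with a gripper value outside its range is refused whole. The fingers move at their own pace and stop on an object; FORCE is the grip in N (left out, the last holds). Time passes only in rows, so rows that repeat a pose let the fingers close, or fill a call up. It gives the time, the measured TCP pose, the force and the opening at its end, in the units of the state.
- robot.observe(): the state, without advancing time (a new reading comes with each control period).
- robot.read_camera(name): name is "side" or "top"; returns a dict with "color" (480x640x3 uint8, blue, green, red), "fx", "fy", "cx", "cy" (pixels), "rvec" (rotation vector, rad) and "tvec" (3), from world to camera coordinates, as OpenCV has them. Camera axes: x right, y down, z forward; pixel columns grow to the right and rows downward; lengths in m; the calibration is good to about 2 mm. A picture is of the moment at which its call begins. There is no depth.
- robot.hand_in(): hands the job in, once; it reports no verdict.
The state is a dict: "time": time; "qpos": joint angles; "qvel": joint speeds; "joint_efforts": joint torques, N m; "tool_pos": TCP position; "tool_rot": TCP orientation; "contact_force": force on the tool from outside, world axes, zero at the start; "torque": the same for the moment, N m; "opening": finger opening in m.
Only numpy, scipy, OpenCV 4.12 (cv2) and the standard library are available. Lean on these libraries where they do the work, as an engineer would, in place of code of your own. Each camera call takes 0.05 s, during which the arm holds its last target.

TASK

Pick up the small spice tin that stands on the bar and set it down gently (do not drop it) squarely on top of the same-sized tin already in the spring tower, and let go of it. Then take the two-eared cap by its bar handle, put it on the column with its ears crosswise, midway between the two hooked posts, press it straight down against the spring as far as it goes, and give it a quarter turn clockwise (seen from above) so that its ears lie under the hooks. Finish while still gripping the handle firmly and holding it pressed fully down and turned, so that I can slip the clip in; leave everything else where it is.

Things in the scene. Friction and masses are not known exactly. Their poses are not given: they have to be found in the camera images.
- stand: spice tower, fixed; black round base 132 mm wide, 12 mm high; on it a steel guide ring (64 mm inside, 72 mm outside, top at z = 44 mm) round a spring plate (top at z = 34 mm unpressed); two steel posts at y = +-55 mm with inward hooks, 122 mm high. Two small tins in it reach z = 114 mm. The cap's ears go in along x and end along y. Origin: centre of its underside, on the bar; z up
- hook_a (a point): inner edge of the hook on the tower's +y post, at its underside: (0, 36, 114) mm in the tower's frame, axes as the tower's. Hook plate 8 mm thick (z = 114 to 122), x = -20 to +14 mm, y = 36 to 59 mm; a stop hangs under its +x end (x = 10 to 14 mm, down to z = 96). Post: 24 mm wide, inner face y = 51 mm. An ear passes under it only clockwise seen from above
- hook_b (a point): the same point on the -y post: (0, -36, 114) mm in the tower's frame; that post, hook and stop are the first one turned by 180 degrees about the tower's axis
- plate (a joint): how far the tower's spring plate is pressed down, m: 0 up (it stays up under the weight of tins and cap), 0.014 bottomed. The spring gives from 7 N on (weights included), 14 N when bottomed. The ears of the cap pass below the hooks from 0.008 on; if let go there, the cap rises to 0.008, against the hooks
- tin_low: small steel spice tin with dark knurled steel screw cap, 56 mm diameter, 40 mm high, flat top and bottom, about 0.1 kg, standing loose on the tower's spring plate inside the guide ring. Origin: centre of its underside; z up
- tin_top: small steel spice tin with screw cap, the same as the one in the tower (56 mm diameter, 40 mm high, about 0.1 kg), standing on the bar. Origin: centre of its underside; z up
- cap: bayonet cap lying on the bar, handle up, 0.09 kg: steel disc 60 mm across, 8 mm thick, with two ears in its plane, 94 mm over their tips along x, 16 mm wide. Black bar handle on top, 50 mm long along x like the ears, 14 mm thick along y, from z = 8 to 42 mm. Origin: centre of the flat underside; z up. A half turn about z makes no difference
- tin_tall: larger steel spice tin, 66 mm diameter, 95 mm high; loose, to be left alone; origin at the centre of its underside
- bowl: yellow plastic mixing bowl, 150 mm across, 65 mm high; loose, to be left alone; origin at the centre of its underside
- tong: bamboo tong, 230 mm long along its x, about 60 mm wide, 16 mm high, lying on the bar; loose, to be left alone; origin at its middle, on the bar
- shaker: white ceramic salt shaker, 42 mm across, 74 mm high; loose, to be left alone; origin at the centre of its underside
- mug: blue mug, 80 mm across, 90 mm high, handle to its +y; loose, to be left alone; origin at the centre of its underside
- spoon: wooden spoon lying along its x; loose, to be left alone; origin on its underside

How it is judged:
By the outcome, as a careful person would: the job done as asked, in the order asked, and still so for the second after the job is handed in, while the arm keeps its last pose, push and grip.
It also fails if it takes over 53 s, if anything falls off the work surface, if the arm or the gripper's body presses on something with over 40 N, if the wrist force passes 120 N, or if a joint passes its speed limit or range.

## Working session

There is one attempt and no reset: what is moved stays moved. The work goes in short steps, Python scripts to look and compute and a shell command to move; the robot and the scene stay as the last step left them, time stands still between calls to the robot, and variables do not carry over. Pictures are saved under pics/ and viewed, and the job is handed in when it is done.

```bash
ls; mkdir -p pics; python3 - <<'E'
from cell import robot
import cv2
for n in("side","top"):
    d=robot.read_camera(n); cv2.imwrite(f"pics/{n}0.png",d["color"]); print(n,d["fx"],d["fy"],d["cx"],d["cy"],d["rvec"],d["tvec"])
print(robot.observe())
E
```

```text
pics
side 451.0167979243223 451.0167979243223 314.3876220989163 243.7172738306284 [ 2.34188424 -0.04757019  0.00431079] [-0.58934517  0.17007976  0.95424044]
top 467.08717107011455 467.08717107011455 326.5526113512972 238.12757654391262 [ 2.11398987 -2.10434527  0.21951928] [0.10696141 0.60936351 1.17211779]
{'time': 0.1, 'qpos': array([-1.32297831e+00,  3.42639956e-01,  1.52494163e+00, -2.80240456e-07,
        1.27538632e+00, -1.45978225e-01]), 'qvel': array([ 0.00126941, -0.00084225, -0.00230515,  0.00153372, -0.00015713,
       -0.00013473]), 'joint_efforts': array([ 2.07815472e-03, -4.32004666e+01, -2.44695532e+01,  7.18344259e-02,
        5.25776634e-02, -4.29837269e-05]), 'tool_pos': array([ 0.20138048, -0.48444192,  0.22611422]), 'tool_rot': array([-3.14023198e+00, -1.99780180e-04,  3.93796183e-01]), 'contact_force': array([ 0.44517522, -0.12830328,  0.22459673]), 'torque': array([-0.00707778, -0.00199006,  0.00817387]), 'opening': 0.09180516133383772}
```

View pics/side0.png

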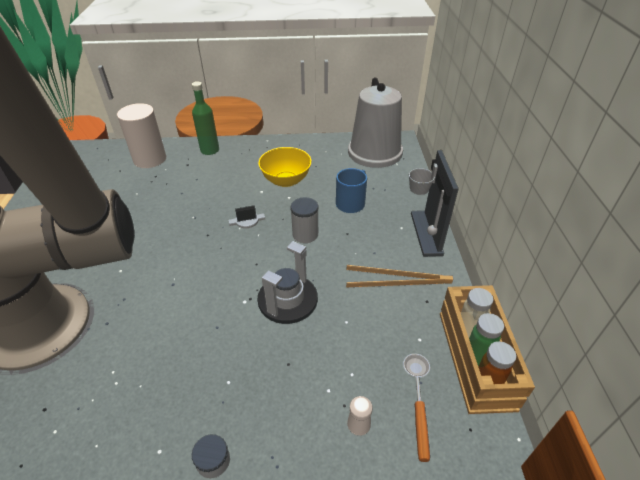

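View pics/top0.png

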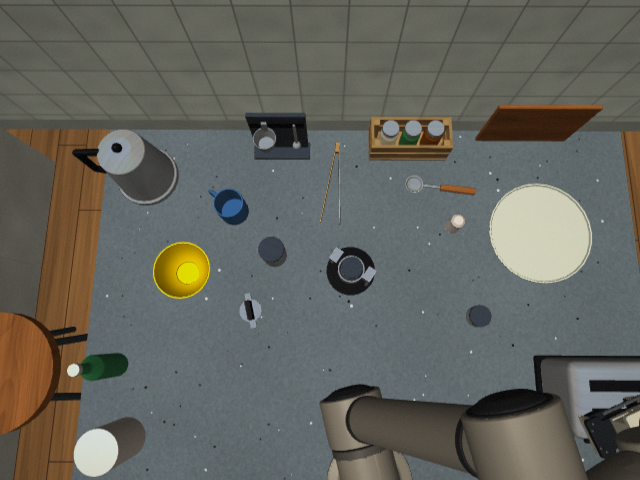

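The side view shows the tin at about (210,455), the tower at (287,297) and the cap at (246,216). In the top view they are at (479,316), (351,270) and (250,311). I'll zoom in for precision.

```bash
cat > h.py <<'E'
import numpy as np,cv2
from cell import robot
def cam(n):
    d=robot.read_camera(n)
    K=np.array([[d["fx"],0,d["cx"]],[0,d["fy"],d["cy"]],[0,0,1]]);return d["color"],K,np.array(d["rvec"],float),np.array(d["tvec"],float)
def back(c,uv,z):
    _,K,r,t=c;R=cv2.Rodrigues(r)[0];ray=R.T@np.linalg.solve(K,[uv[0],uv[1],1]);o=-R.T@t
    return o+ray*(z-o[2])/ray[2]
def proj(c,P):
    return cv2.projectPoints(np.array(P,float).reshape(-1,1,3),c[2],c[3],c[1],None)[0].reshape(-1,2)
def crop(c,u,v,w,h,s,fn):
    cv2.imwrite(fn,cv2.resize(c[0][v:v+h,u:u+w],None,fx=s,fy=s,interpolation=cv2.INTER_CUBIC))
E
python3 - <<'E'
from h import *
t=cam("top");s=cam("side")
def put(c,u,v,w,h):return cv2.resize(c[0][v:v+h,u:u+w],(400,300),interpolation=cv2.INTER_CUBIC)
# each 80x60 -> x5
a=np.hstack([put(t,310,240,80,60),put(t,210,280,80,60)])
b=np.hstack([put(t,440,285,80,60),put(s,205,185,80,60)])
cv2.imwrite("pics/z1.png",np.vstack([a,b]))
a=cv2.resize(s[0][230:330,230:350],(480,400),interpolation=cv2.INTER_CUBIC)
b=cv2.resize(s[0][420:480,170:250],(320,240),interpolation=cv2.INTER_CUBIC);b=np.vstack([b,np.zeros((160,320,3),np.uint8)])
cv2.imwrite("pics/z2.png",np.hstack([a,b]))
for n,uv,z in(("tin",(479,316),.04),("tower",(351,268),.114),("cap",(250,311),.02),("tall",(271,250),.095)):print(n,back(t,uv,z))
E
```

```text
tin [ 0.40828881 -0.28845714  0.04      ]
tower [0.52205571 0.04797661 0.114     ]
cap [0.41947512 0.31237099 0.02      ]
tall [0.57056596 0.25211519 0.095     ]
```

View pics/z1.png

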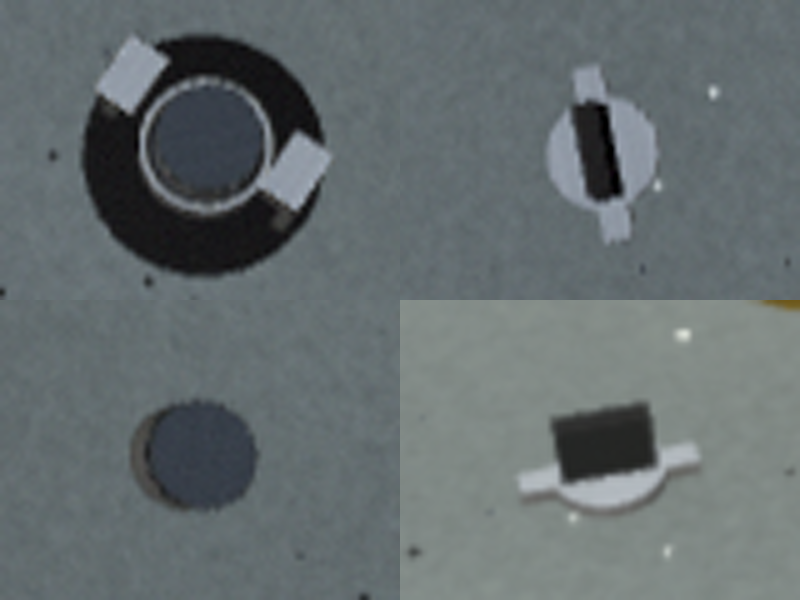

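View pics/z2.png

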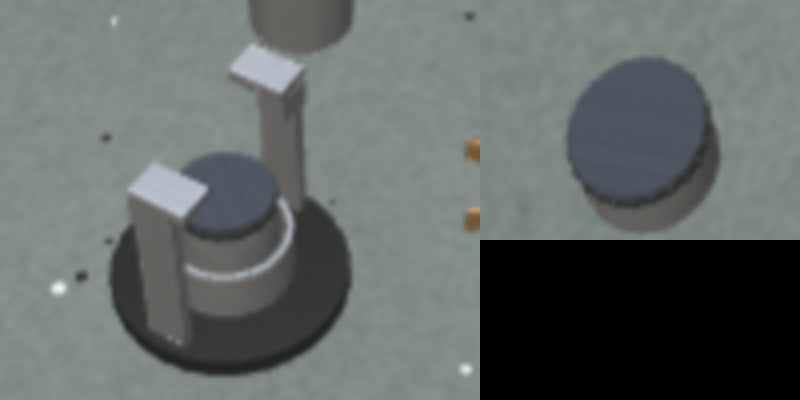

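```bash
cat > fit.py <<'E'
from h import *
from scipy.optimize import least_squares
t=cam("top");s=cam("side")
def up(c,u,v,w,h,k):return cv2.resize(c[0][v:v+h,u:u+w],None,fx=k,fy=k,interpolation=cv2.INTER_CUBIC)
def rot(a):return np.array([[np.cos(a),-np.sin(a)],[np.sin(a),np.cos(a)]])
def tw(p,P):
    P=np.array(P,float);Q=P.copy();Q[:,:2]=P[:,:2]@rot(p[2]).T+p[:2];return Q
A=np.array([(-20,36,122),(14,36,122),(14,59,122),(-20,59,122)])/1e3
B=A*[-1,-1,1]
def circ(r,z,cx=0,cy=0,n=60):
    a=np.linspace(0,2*np.pi,n);return np.c_[cx+r*np.cos(a),cy+r*np.sin(a),0*a+z]
E
python3 - <<'E'
from fit import *
im=up(t,310,240,80,60,10)
cv2.imwrite("pics/z3.png",im)
im=up(s,245,235,80,60,10)
cv2.imwrite("pics/z4.png",im)
E
```

```text
(no output)
```

View pics/z3.png

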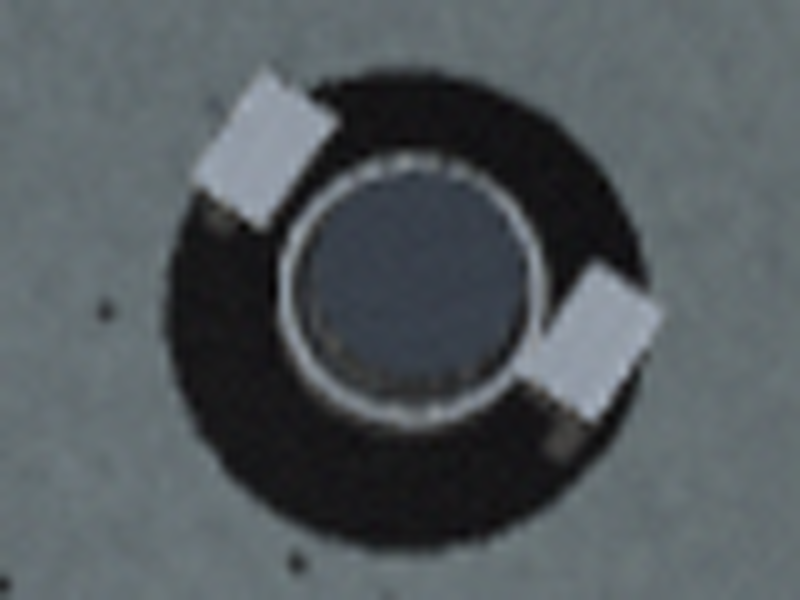

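View pics/z4.png

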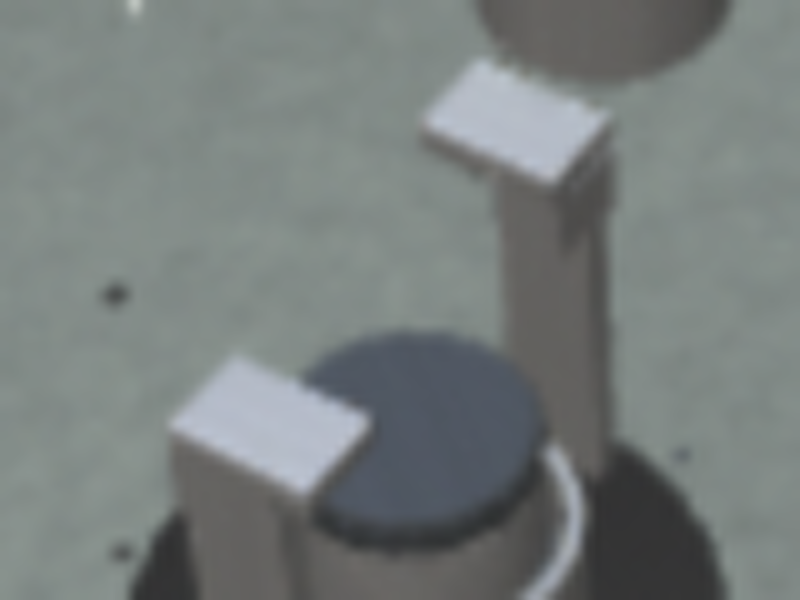

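```bash
cat >> fit.py <<'E'
def px(L,u,v,k):return (np.array(L,float)+.5)/k-.5+[u,v]
TA=px([(263,228),(340,122),(266,70),(192,178)],310,240,10);TB=px([(600,260),(517,370),(595,422),(664,310)],310,240,10)
SA=px([(422,122),(556,187),(612,118),(480,60)],245,235,10);SB=px([(372,424),(236,355),(170,425),(305,495)],245,235,10)
TA[:]=TA
E
python3 - <<'E'
from fit import *
# A order: A0 bottom(top view), A1 right, A2 top, A3 left
def res(p,useT=1,useS=1):
    r=[]
    if useT: r+=[proj(t,tw(p,A))-TA,proj(t,tw(p,B))-TB]
    if useS: r+=[proj(s,tw(p,A))-SA,proj(s,tw(p,B))-SB]
    return np.concatenate(r).ravel()
for a,b in((1,0),(0,1),(1,1)):
    o=least_squares(lambda p:res(p,a,b),[.522,.048,-.6]);print(o.x,np.degrees(o.x[2]),abs(o.fun).mean(),o.cost)
p=o.x
print("ring",back(t,px([(413,289)],310,240,10)[0],.044),"base",back(t,px([(408,310)],310,240,10)[0],.012))
print("tinlow",back(t,px([(417,272)],310,240,10)[0],.074))
print(p)
def draw(c,u,v,w,h,k,fn):
    im=up(c,u,v,w,h,k)
    T=[A,B,circ(.036,.044),circ(.066,.012),circ(.066,0),circ(.028,.074),A-[0,0,.008],B-[0,0,.008]]
    for q in T:
        g=(proj(c,tw(p,q))-[u,v]+.5)*k-.5
        cv2.polylines(im,[np.round(g*16).astype(np.int32)],len(q)==4,(0,255,0),1,cv2.LINE_AA,4)
    return im
cv2.imwrite("pics/z5.png",np.hstack([draw(t,310,240,80,65,5,""),draw(s,245,235,80,65,5,"")[:325]]))
E
```

```text
[ 0.53097627  0.04471685 -0.59534156] -34.1105589947688 0.22308124062497647 0.704728807172128
[ 0.53207969  0.04237816 -0.60079579] -34.42306292859931 0.21867663891759825 0.5140301062388266
[ 0.53162064  0.04368264 -0.59798886] -34.26223803025937 0.370748258432565 3.2303852136624203
ring [0.53119273 0.04490931 0.044     ] base [0.53011947 0.04472763 0.012     ]
tinlow [0.53123842 0.04532421 0.074     ]
[ 0.53162064  0.04368264 -0.59798886]
```

View pics/z5.png

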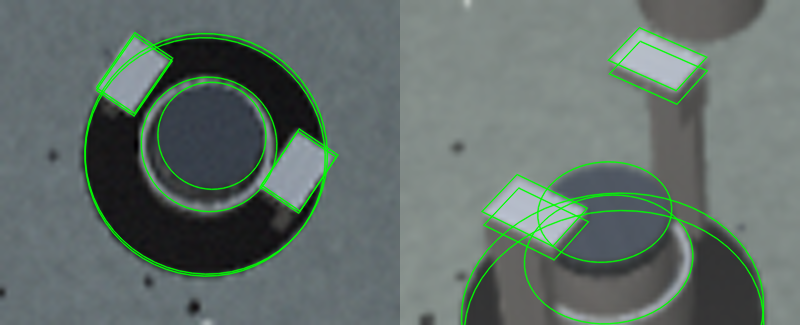

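The wireframe lands on the tower in both views: it stands at about (0.531, 0.044), yaw −34.2°, with the low tin roughly centred. Next I'll fit the tin and the cap.

```bash
python3 - <<'E'
from fit import *
a=back(t,px([(203,155)],440,285,5)[0],.04);b=back(s,px([(160,131)],170,420,4)[0],.04);print("tin",a,b)
E1=np.array([(47,-8,8),(47,8,8),(-47,8,8),(-47,-8,8)])/1e3
# cap yaw ~10deg: +x tip is top of picture, +y is left
T=px([(200,66),(175,70),(205,243),(232,237)],210,280,5)
# side: crop(205,185) offset(400,300) : +x right,+y up
S=px([(699-400,461-300),(695-400,443-300),(516-400,477-300),(521-400,497-300)],205,185,5)
for nm,f in(("T",lambda p:proj(t,tw(p,E1))-T),("S",lambda p:proj(s,tw(p,E1))-S),("both",lambda p:np.r_[proj(t,tw(p,E1))-T,proj(s,tw(p,E1))-S])):
    o=least_squares(lambda p:f(p).ravel(),[.42,.31,.17]);print(nm,o.x,np.degrees(o.x[2]),abs(o.fun).mean())
p=o.x; tin=(a+b)/2
def draw(c,u,v,w,h,k,T):
    im=up(c,u,v,w,h,k)
    for q in T:
        g=(proj(c,q)-[u,v]+.5)*k-.5
        cv2.polylines(im,[np.round(g*16).astype(np.int32)],True,(0,255,0),1,cv2.LINE_AA,4)
    return im
H=np.array([(25,-7,42),(25,7,42),(-25,7,42),(-25,-7,42)])/1e3
cT=[tw(p,E1),tw(p,circ(.03,.008)),tw(p,H)]; tT=[circ(.028,.04,*tin[:2]),circ(.028,0,*tin[:2])]
im=np.vstack([np.hstack([draw(t,210,280,80,60,5,cT),draw(s,205,185,80,60,5,cT)]),np.hstack([draw(t,440,285,80,60,5,tT),draw(s,170,420,80,60,5,tT)])])
cv2.imwrite("pics/z6.png",im)
E
```

```text
tin [ 0.40933334 -0.29164758  0.04      ] [ 0.41188916 -0.29586328  0.04      ]
T [0.42208701 0.31395199 0.21732888] 12.452027850641622 0.24694381560490442
S [0.42286526 0.31055136 0.24828044] 14.225421446871321 0.10380967643967409
both [0.42233953 0.31292055 0.2270686 ] 13.01007245198402 0.34270436336334953
```

View pics/z6.png

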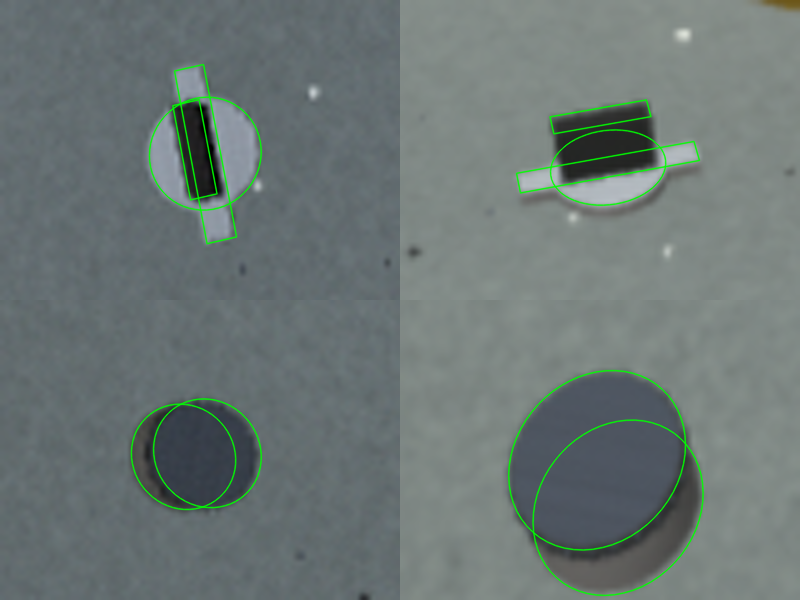

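```bash
cat > d.py <<'E'
import sys,numpy as np
from cell import robot
# usage: d.py x y z yawdeg -> units
o=robot.observe();p=o['tool_pos'];y=o['tool_rot'][2]
X=[float(v) for v in sys.argv[1:5]]
d=np.array(X[:3])-p
print("now",np.round(p,4),np.round(np.degrees(o['tool_rot']),2),"t",round(o['time'],2),"F",np.round(o['contact_force'],1),"T",np.round(o['torque'],2),"open",round(o['opening'],4),"q6",round(o['qpos'][5],2))
c,s=np.cos(y),np.sin(y)
dy=(np.degrees(y)-X[3]+180)%360-180
print("units",np.round([(d[0]*c+d[1]*s)/.025,(d[0]*s-d[1]*c)/.025,-d[2]/.025],2),"roll",round(dy/6,2))
E
python3 d.py .41 -.293 .1 55.8
```

```text
now [ 0.2015 -0.4848  0.2267] [-180.      0.     22.57] t 0.5 F [-0.3 -0.1  0.2] T [ 0.01 -0.    0.01] open 0.0919 q6 -0.15
units [10.65 -3.88  5.07] roll -5.54
```

```bash
python3 -m crank '{"claw":[1,1,1,1,1,1,1,1],"delta_pos":[[1,-0.4,0.4],[2.5,-0.9,1.2],[4,-1.5,2],[5.5,-2,2.8],[7,-2.6,3.5],[8.5,-3.1,4.2],[9.8,-3.6,4.8],[10.65,-3.88,5.07]],"roll":[-0.5,-1.5,-2.5,-3.5,-4.3,-5,-5.4,-5.54]}' 10; python3 d.py .41 -.293 .007 55.8
```

```text
time: 1.17
tool_pos: [0.4111, -0.2906, 0.0986]
tool_rot: [-3.14, -0.001, 0.977]
contact_force: [-0.3, -0.7, 0.2]
opening: 0.092
now [ 0.4111 -0.2906  0.0986] [-1.7991e+02 -3.0000e-02  5.5970e+01] t 1.17 F [-0.3 -0.7  0.2] T [ 0.01 -0.03  0.01] open 0.092 q6 -0.17
units [-0.1   0.02  3.66] roll 0.03
```

```bash
python3 -m crank '{"claw":[1,1,1,1,1,1,1,1],"delta_pos":[[0,0,0.7],[0,0,1.5],[0,0,2.3],[0,0,3],[0,0,3.5],[0,0,3.7],[0,0,3.7],[0,0,3.7]],"roll":[0,0,0,0,0,0,0,0]}' 20; python3 d.py .41 -.293 .007 55.8
python3 - <<'E'
from h import *
t=cam("top");s=cam("side")
a=cv2.resize(t[0][280:355,430:530],(400,300),interpolation=cv2.INTER_CUBIC);b=cv2.resize(s[0][405:480,160:260],(400,300),interpolation=cv2.INTER_CUBIC)
cv2.imwrite("pics/g1.png",np.hstack([a,b]))
E
```

```text
time: 1.83
tool_pos: [0.4103, -0.2933, 0.0078]
tool_rot: [3.141, 0.0, 0.974]
contact_force: [-0.6, 0.2, 1.1]
opening: 0.0918
now [ 0.4103 -0.2933  0.0078] [1.7998e+02 1.0000e-02 5.5800e+01] t 1.83 F [-0.6  0.2  1.1] T [ 0.04 -0.02 -0.01] open 0.0918 q6 -0.18
units [ 0.   -0.02  0.03] roll -0.0
```

View pics/g1.png

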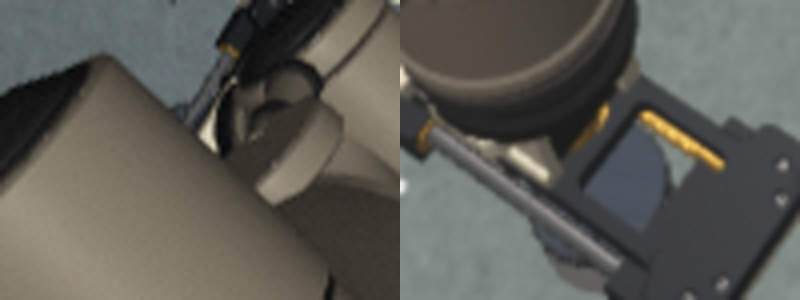

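The hand covers the top view, but the side view shows the tin between the fingers. Closing now.

```bash
python3 -m crank '{"claw":[0.7,0.5,0.5,0.5,0.5,0.5,0.5,0.5],"delta_pos":[[0,0,0],[0,0,0],[0,0,0],[0,0,0],[0,0,0],[0,0,0],[0,0,0],[0,0,0]],"roll":[0,0,0,0,0,0,0,0]}' 20; python3 d.py .5315 .044 .2 55.8
```

```text
time: 2.6
tool_pos: [0.4101, -0.2931, 0.0075]
tool_rot: [3.142, 0.0, 0.974]
contact_force: [-0.5, 0.6, 1.5]
opening: 0.0552
now [ 0.4101 -0.2931  0.0075] [180.    0.   55.8] t 2.6 F [-0.5  0.6  1.5] T [ 0.03 -0.06  0.02] open 0.0552 q6 -0.18
units [13.88 -3.56 -7.7 ] roll 0.0
```

```bash
python3 -m crank '{"claw":[0.5,0.5,0.5,0.5,0.5,0.5,0.5,0.5],"delta_pos":[[0,0,-0.3],[0,0,-1],[0,0,-2],[0.3,-0.1,-3.2],[1,-0.25,-4.4],[2,-0.5,-5.5],[3.2,-0.8,-6.2],[4.5,-1.15,-6.5]],"roll":[0,0,0,0,0,0,0,0]}' 20; python3 d.py .5315 .044 .17 55.8
```

```text
time: 3.27
tool_pos: [0.4508, -0.1839, 0.1734]
tool_rot: [3.136, -0.0, 0.972]
contact_force: [1.3, -0.5, 0.1]
opening: 0.0555
now [ 0.4508 -0.1839  0.1734] [ 1.7968e+02 -1.0000e-02  5.5710e+01] t 3.27 F [ 1.3 -0.5  0.1] T [-0.04 -0.08 -0.02] open 0.0555 q6 0.05
units [ 9.35 -2.47  0.14] roll -0.01
```

```bash
python3 -m crank '{"claw":[0.5,0.5,0.5,0.5,0.5,0.5,0.5,0.5],"delta_pos":[[1.4,-0.35,0],[2.8,-0.7,0],[4.2,-1.1,0],[5.6,-1.45,0],[7,-1.8,0],[8.2,-2.1,0],[9,-2.3,0],[9.38,-2.4,0]],"roll":[0,0,0,0,0,0,0,0]}' 20;python3 -m crank '{"claw":[0.5,0.5,0.5,0.5,0.5,0.5,0.5,0.5],"delta_pos":[[0,0,0],[0,0,0],[0,0,0],[0,0,0],[0,0,0],[0,0,0],[0,0,0],[0,0,0]],"roll":[0,0,0,0,0,0,0,0]}'; python3 d.py .5315 .044 .17 55.8
python3 - <<'E'
from h import *
t=cam("top");s=cam("side")
a=cv2.resize(t[0][200:320,280:440],(400,300),interpolation=cv2.INTER_CUBIC);b=cv2.resize(s[0][200:320,210:370],(400,300),interpolation=cv2.INTER_CUBIC)
cv2.imwrite("pics/g2.png",np.hstack([a,b]))
E
```

```text
time: 3.93
tool_pos: [0.5321, 0.0464, 0.1702]
tool_rot: [-3.142, -0.001, 0.977]
contact_force: [0.1, -0.3, -0.4]
opening: 0.0558
time: 4.6
tool_pos: [0.5317, 0.0434, 0.17]
tool_rot: [3.141, 0.0, 0.973]
contact_force: [-0.8, 0.1, -1.1]
opening: 0.0556
now [0.5317 0.0434 0.17  ] [179.99   0.    55.77] t 4.6 F [-0.8  0.1 -1.1] T [-0.03 -0.   -0.01] open 0.0556 q6 0.54
units [ 0.01 -0.02  0.  ] roll -0.01
```

View pics/g2.png

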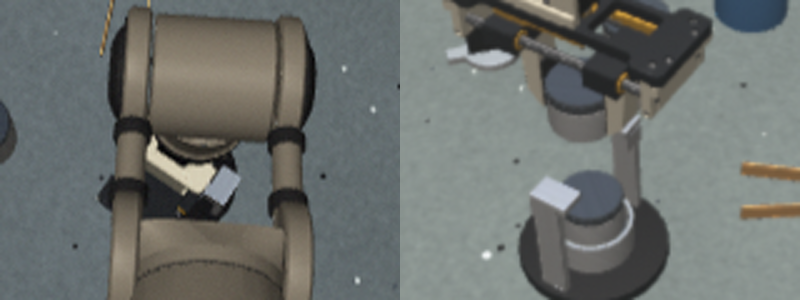

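```bash
cat > ov.py <<'E'
from fit import *
o=robot.observe();p=o['tool_pos']
zb=p[2]-.0075
def draw(c,u,v,w,h,k,T):
    im=up(c,u,v,w,h,k)
    for q,col in T:
        g=(proj(c,q)-[u,v]+.5)*k-.5
        cv2.polylines(im,[np.round(g*16).astype(np.int32)],True,col,1,cv2.LINE_AA,4)
    return im
E
python3 - <<'E'
from ov import *
T=[(circ(.028,zb+.04,*p[:2]),(0,255,0)),(circ(.028,zb,*p[:2]),(0,255,0)),(circ(.028,.074,.5316,.0437),(0,0,255)),(circ(.036,.044,.5316,.0437),(0,0,255))]
cv2.imwrite("pics/g3.png",draw(s,250,210,75,100,6,T))
E
```

```text
(no output)
```

View pics/g3.png

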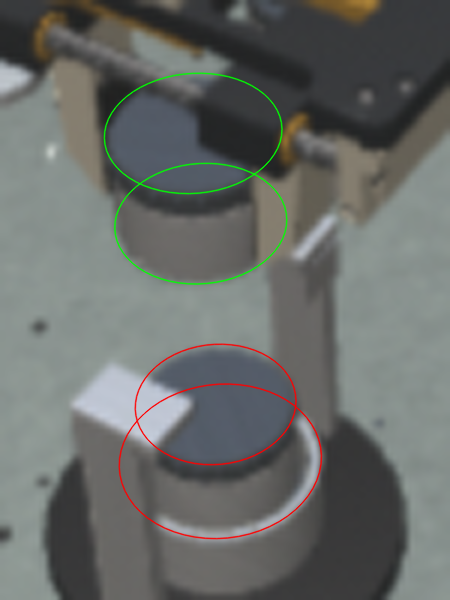

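The held tin's outline (green) agrees with the TCP to under a pixel. The side view puts the tower about 1 mm further towards −y, so I'll trim the target and descend.

```bash
python3 -m crank '{"claw":[0.5,0.5,0.5,0.5,0.5,0.5,0.5,0.5],"delta_pos":[[-0.02,0.04,0.4],[-0.02,0.04,1],[-0.02,0.04,1.6],[-0.02,0.04,2.2],[-0.02,0.04,2.7],[-0.02,0.04,3.1],[-0.02,0.04,3.3],[-0.02,0.04,3.35]],"roll":[0,0,0,0,0,0,0,0]}' 20;python3 d.py .532 .0427 .0815 55.8
python3 - <<'E'
from ov import *
T=[(circ(.028,zb+.04,*p[:2]),(0,255,0)),(circ(.028,zb,*p[:2]),(0,255,0)),(circ(.036,.044,.532,.0427),(0,0,255))]
cv2.imwrite("pics/g4.png",draw(s,250,210,75,100,6,T))
E
```

```text
time: 5.47
tool_pos: [0.5317, 0.0428, 0.085]
tool_rot: [-3.14, 0.001, 0.974]
contact_force: [0.4, -0.2, -0.7]
opening: 0.0556
now [0.5317 0.0428 0.085 ] [-1.7991e+02  6.0000e-02  5.5810e+01] t 5.47 F [ 0.4 -0.2 -0.7] T [-0.01  0.   -0.01] open 0.0556 q6 0.53
units [0.   0.01 0.14] roll 0.0
```

View pics/g4.png

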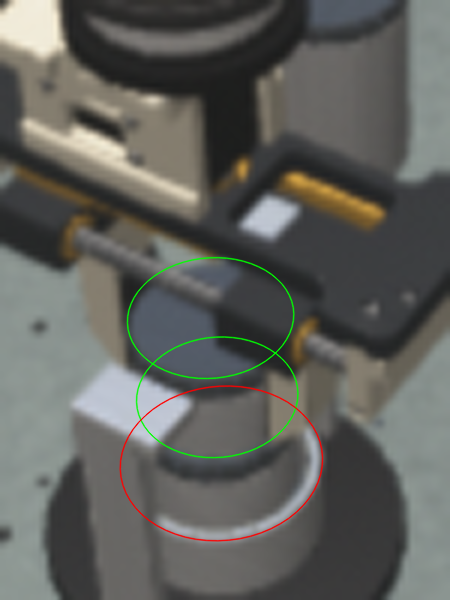

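```bash
python3 -m crank '{"claw":[0.5,0.5,0.5,0.5,0.5,0.5,0.5,0.5],"delta_pos":[[0,0,0.03],[0,0,0.05],[0,0,0.07],[0,0,0.09],[0,0,0.11],[0,0,0.13],[0,0,0.14],[0,0,0.14]],"roll":[0,0,0,0,0,0,0,0]}' 20;python3 d.py .532 .0427 .0815 55.8
```

```text
time: 6.23
tool_pos: [0.5323, 0.0428, 0.0827]
tool_rot: [3.142, 0.0, 0.974]
contact_force: [0.5, 0.2, -0.6]
opening: 0.0555
now [0.5323 0.0428 0.0827] [180.    0.   55.8] t 6.23 F [ 0.5  0.2 -0.6] T [-0.07 -0.01 -0.02] open 0.0555 q6 0.53
units [-0.01 -0.01  0.05] roll 0.0
```

```bash
python3 -m crank '{"claw":[0.5,0.5,0.5,0.5,0.5,0.5,0.5,0.5],"delta_pos":[[0,0,0.02],[0,0,0.03],[0,0,0.04],[0,0,0.05],[0,0,0.06],[0,0,0.06],[0,0,0.06],[0,0,0.06]],"roll":[0,0,0,0,0,0,0,0]}' 20;python3 d.py .532 .0427 .0815 55.8
```

```text
time: 6.9
tool_pos: [0.5323, 0.0428, 0.0815]
tool_rot: [3.141, -0.0, 0.974]
contact_force: [-1.1, 0.2, 5.0]
opening: 0.0557
now [0.5323 0.0428 0.0815] [179.98  -0.    55.81] t 6.9 F [-1.1  0.2  5. ] T [ 0.06  0.3  -0.04] open 0.0557 q6 0.53
units [-0.01 -0.01 -0.  ] roll 0.0
```

A 5 N contact came at exactly the expected height, so the tin is seated. Now I'll release it gradually.

```bash
python3 -m crank '{"claw":[0.61,0.62,0.64,0.67,0.72,0.8,0.9,1],"delta_pos":[[0,0,-0.02],[0,0,-0.02],[0,0,-0.02],[0,0,-0.02],[0,0,-0.02],[0,0,-0.02],[0,0,-0.02],[0,0,-0.02]],"roll":[0,0,0,0,0,0,0,0]}' 20;python3 d.py .532 .0427 .2 55.8
```

```text
time: 7.57
tool_pos: [0.5323, 0.0428, 0.0817]
tool_rot: [3.142, 0.0, 0.974]
contact_force: [-0.3, 0.3, 0.6]
opening: 0.0817
now [0.5323 0.0428 0.0817] [180.    0.   55.8] t 7.57 F [-0.3  0.3  0.6] T [-0.   -0.01 -0.01] open 0.0817 q6 0.53
units [-0.01 -0.01 -4.73] roll 0.0
```

```bash
python3 -m crank '{"claw":[1,1,1,1,1,1,1,1],"delta_pos":[[0,0,-0.2],[0,0,-0.8],[0,0,-1.6],[0,0,-2.6],[0,0,-3.6],[0,0,-4.5],[0,0,-5.1],[0,0,-5.2]],"roll":[0,0,0,0,-1,-2,-3,-4]}';python3 d.py .4223 .3129 .2 -167.3
```

```text
time: 8.23
tool_pos: [0.5337, 0.0428, 0.2155]
tool_rot: [3.135, -0.001, 1.398]
contact_force: [0.4, 0.8, 0.1]
opening: 0.0917
now [0.5337 0.0428 0.2155] [ 1.7964e+02 -4.0000e-02  8.0100e+01] t 8.23 F [0.4 0.8 0.1] T [ 0.03 -0.09 -0.04] open 0.0917 q6 0.11
units [ 9.88 -6.25  0.62] roll -18.77
```

```bash
python3 -m crank '{"claw":[1,1,1,1,1,1,1,1],"delta_pos":[[0.8,-0.5,0],[2,-1.2,0],[3.4,-2.1,0],[4.8,-3,0],[6.2,-3.9,0],[7.6,-4.8,0],[8.9,-5.6,0],[9.88,-6.25,0.4]],"roll":[-1.1,-2.2,-3.3,-4.4,-5.5,-6.6,-7.7,-8.8]}';python3 d.py .4223 .3129 .14 -167.3
```

```text
time: 8.9
tool_pos: [0.4217, 0.3167, 0.2038]
tool_rot: [3.137, 0.001, 2.321]
contact_force: [0.7, 1.1, 0.1]
opening: 0.0917
now [0.4217 0.3167 0.2038] [1.7975e+02 4.0000e-02 1.3301e+02] t 8.9 F [0.7 1.1 0.1] T [ 0.01 -0.15  0.05] open 0.0917 q6 -0.25
units [-0.13 -0.08  2.55] roll -9.95
```

```bash
python3 -m crank '{"claw":[1,1,1,1,1,1,1,1],"delta_pos":[[0,0,0],[0,0,0],[0,0,0],[0,0,0],[0,0,0],[0,0,0],[0,0,0],[0,0,0]],"roll":[-1.1,-2.2,-3.3,-4.4,-5.5,-6.6,-7.7,-8.8]}';python3 d.py .4223 .3129 .1 -167.3
```

```text
time: 9.57
tool_pos: [0.4222, 0.3136, 0.2021]
tool_rot: [3.142, 0.0, -3.042]
contact_force: [1.1, -0.6, -0.1]
opening: 0.0921
now [0.4222 0.3136 0.2021] [ 1.8000e+02  2.0000e-02 -1.7427e+02] t 9.57 F [ 1.1 -0.6 -0.1] T [ 0.11 -0.16  0.  ] open 0.0921 q6 -1.18
units [-0.   -0.03  4.08] roll -1.16
```

Now I'll check the tower stack, which both cameras should see, and the cap under the hand.

```bash
python3 - <<'E'
from ov import *
P=(.532,.0427,np.radians(-34.2))
T=[(circ(.028,.074,*P[:2]),(0,0,255)),(circ(.028,.114,*P[:2]),(0,255,0)),(tw(P,A),(0,255,255)),(tw(P,B),(0,255,255)),(circ(.036,.044,*P[:2]),(255,0,255))]
cv2.imwrite("pics/g5.png",np.hstack([draw(t,310,230,65,75,6,T),draw(s,250,230,65,75,6,T)]))
c=(.4223,.3129,np.radians(12.7))
H=np.array([(25,-7,42),(25,7,42),(-25,7,42),(-25,-7,42)])/1e3
T=[(tw(c,circ(.03,.008)),(0,255,0)),(tw(c,H),(0,0,255))]
cv2.imwrite("pics/g6.png",np.hstack([draw(t,200,260,100,100,4,T),draw(s,190,150,100,100,4,T)]))
E
```

```text
(no output)
```

View pics/g5.png

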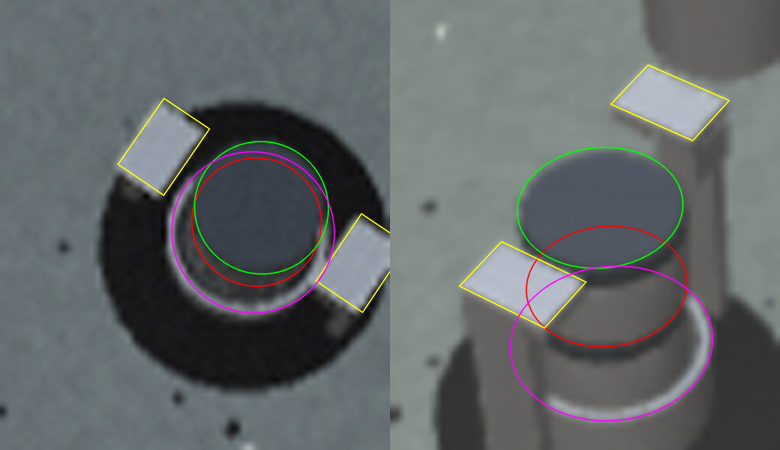

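View pics/g6.png

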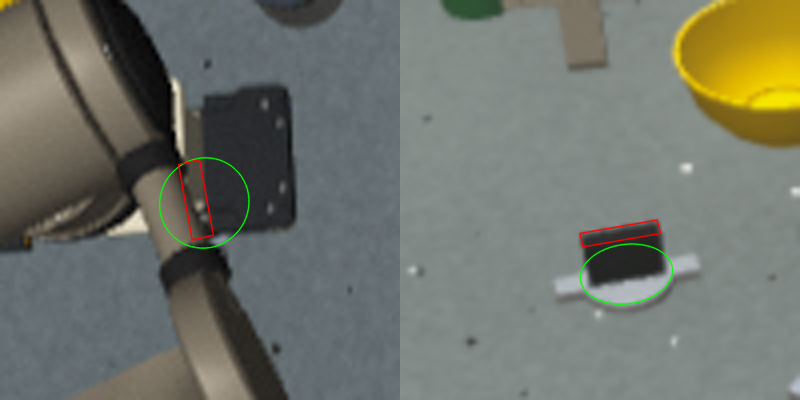

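The stack is aligned: in each view both tins are offset equally from the model, which is the top camera's calibration bias. Now down to the cap.

```bash
python3 d.py .4227 .3115 .04 -167.2; python3 -m crank '{"claw":[1,1,1,1,1,1,1,1],"delta_pos":[[0,0.05,0.8],[0,0.08,1.8],[0,0.08,3],[0,0.08,4.2],[0,0.08,5.2],[0,0.08,6],[0,0.08,6.4],[0,0.08,6.4]],"roll":[-0.5,-1.17,-1.17,-1.17,-1.17,-1.17,-1.17,-1.17]}';python3 d.py .4227 .3115 .012 -167.2
```

```text
now [0.4222 0.3136 0.202 ] [ 1.8000e+02  2.0000e-02 -1.7453e+02] t 9.67 F [-0.2  0.2  0.2] T [ 0.08 -0.18 -0.  ] open 0.0918 q6 -1.17
units [-0.01 -0.09  6.48] roll -1.22
time: 10.33
tool_pos: [0.4209, 0.3149, 0.0399]
tool_rot: [-3.14, -0.004, -2.927]
contact_force: [-0.1, -0.2, 0.9]
opening: 0.0917
now [0.4209 0.3149 0.0399] [-179.93   -0.22 -167.72] t 10.33 F [-0.1 -0.2  0.9] T [ 0.08 -0.09  0.02] open 0.0917 q6 -1.29
units [-0.04 -0.15  1.11] roll -0.09
```

I had the sign wrong on the 2 mm y trim (the tool is still well clear), so I'll correct it now.

```bash
python3 -m crank '{"claw":[1,1,1,1,1,1,1,1],"delta_pos":[[-0.04,-0.15,0.2],[-0.04,-0.15,0.4],[-0.04,-0.15,0.6],[-0.04,-0.15,0.8],[-0.04,-0.15,1],[-0.04,-0.15,1.11],[-0.04,-0.15,1.11],[-0.04,-0.15,1.11]],"roll":[-0.05,-0.05,-0.05,-0.05,-0.05,-0.05,-0.05,-0.05]}';python3 d.py .4227 .3115 .012 -167.2; python3 - <<'E'
from ov import *
c=(.4228,.3113,np.radians(12.8))
H=np.array([(25,-7,42),(25,7,42),(-25,7,42),(-25,-7,42)])/1e3
T=[(tw(c,H),(0,0,255))]
cv2.imwrite("pics/g7.png",draw(s,190,150,100,100,6,T))
E
```

```text
time: 11.0
tool_pos: [0.4238, 0.3121, 0.0138]
tool_rot: [-3.141, -0.0, -2.92]
contact_force: [-0.7, -0.5, -0.4]
opening: 0.0918
now [0.4238 0.3121 0.0138] [-1.7999e+02 -1.0000e-02 -1.6728e+02] t 11.0 F [-0.7 -0.5 -0.4] T [ 0.12 -0.14 -0.02] open 0.0918 q6 -1.3
units [ 0.05 -0.01  0.07] roll -0.01
```

View pics/g7.png

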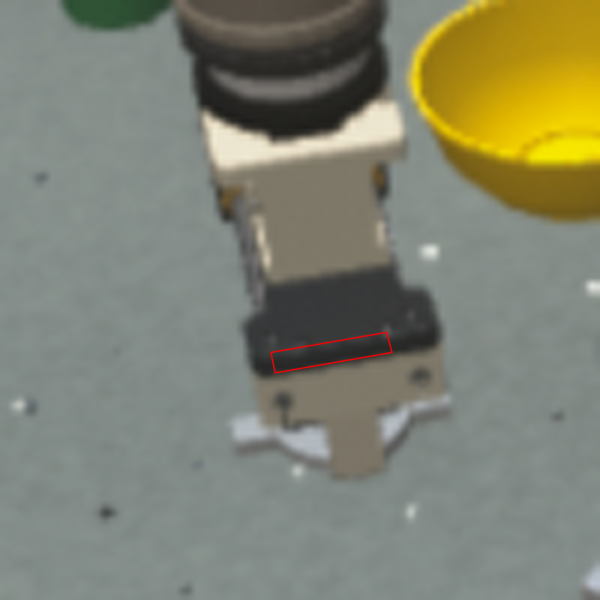

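```bash
python3 -m crank '{"claw":[0.9,0.5,0.1,0.1,0.05,0.05,0.05,0.05],"delta_pos":[[0.03,0,0.07],[0.03,0,0.07],[0.03,0,0.07],[0.03,0,0.07],[0.03,0,0.07],[0.03,0,0.07],[0.03,0,0.07],[0.03,0,0.07]],"roll":[0,0,0,0,0,0,0,0]}' 45;python3 -m crank '{"claw":[0.05,0.05,0.05,0.05,0.05,0.05,0.05,0.05],"delta_pos":[[0,0,0],[0,0,0],[0,0,0],[0,0,0],[0,0,0],[0,0,0],[0,0,0],[0,0,0]],"roll":[0,0,0,0,0,0,0,0]}' 45;python3 d.py .4227 .3115 .012 -167.2
```

```text
time: 11.77
tool_pos: [0.4231, 0.3119, 0.0122]
tool_rot: [-3.142, 0.0, -2.92]
contact_force: [-0.0, -0.2, -0.4]
opening: 0.043
time: 12.43
tool_pos: [0.4231, 0.312, 0.0122]
tool_rot: [-3.142, 0.0, -2.92]
contact_force: [0.6, -0.3, 0.6]
opening: 0.0137
now [0.4231 0.312  0.0122] [-180.      0.   -167.28] t 12.43 F [ 0.6 -0.3  0.6] T [ 0.21 -0.12 -0.05] open 0.0137 q6 -1.3
units [ 0.02 -0.02  0.01] roll -0.01
```

Gripped at 13.7 mm. Lifting and moving over the tower.

```bash
python3 -m crank '{"claw":[0.05,0.05,0.05,0.05,0.05,0.05,0.05,0.05],"delta_pos":[[0,0,-0.3],[0,0,-1],[0,0,-2],[0,0,-3.2],[0,0,-4.4],[0,0,-5.6],[0,0,-6.6],[0,0,-7]],"roll":[0,0,0,0,0,0,0,0]}' 45;python3 d.py .532 .0427 .182 145.8
```

```text
time: 13.1
tool_pos: [0.4243, 0.3126, 0.1914]
tool_rot: [3.14, 0.006, -2.919]
contact_force: [0.8, 0.5, -0.3]
opening: 0.0136
now [0.4243 0.3126 0.1914] [ 179.92    0.34 -167.27] t 13.1 F [ 0.8  0.5 -0.3] T [ 0.15 -0.16  0.07] open 0.0136 q6 -1.3
units [ -1.82 -11.48   0.37] roll 7.82
```

```bash
python3 -m crank '{"claw":[0.05,0.05,0.05,0.05,0.05,0.05,0.05,0.05],"delta_pos":[[-0.1,-0.5,0],[-0.2,-1.4,0],[-0.4,-2.6,0],[-0.6,-3.8,0],[-0.8,-5,0],[-1.1,-6.4,0],[-1.3,-7.8,0],[-1.5,-9,0]],"roll":[0.3,1.2,2.2,3.2,4.2,5.2,6.2,7]}' 45;python3 d.py .532 .0427 .182 145.8
```

```text
time: 13.77
tool_pos: [0.5087, 0.0977, 0.1851]
tool_rot: [-3.139, -0.003, 2.623]
contact_force: [0.8, 0.2, -0.3]
opening: 0.0135
now [0.5087 0.0977 0.1851] [-1.7985e+02 -1.5000e-01  1.5030e+02] t 13.77 F [ 0.8  0.2 -0.3] T [ 0.12 -0.19  0.01] open 0.0135 q6 -1.01
units [-1.9  -1.45  0.12] roll 0.75
```

```bash
python3 -m crank '{"claw":[0.05,0.05,0.05,0.05,0.05,0.05,0.05,0.05],"delta_pos":[[0.6,-0.6,0],[1.1,-1.1,0],[1.5,-1.5,0],[1.75,-1.75,0.05],[1.75,-1.75,0.1],[1.75,-1.75,0.2],[1.75,-1.75,0.2],[1.75,-1.75,0.2]],"roll":[0.4,0.82,0.82,0.82,0.82,0.82,0.82,0.82]}' 45;python3 d.py .532 .0427 .182 145.8
```

```text
time: 14.43
tool_pos: [0.4502, 0.0841, 0.1818]
tool_rot: [-3.141, -0.0, 2.545]
contact_force: [-0.2, 0.4, -0.4]
opening: 0.0141
now [0.4502 0.0841 0.1818] [-1.7999e+02 -1.0000e-02  1.4582e+02] t 14.43 F [-0.2  0.4 -0.4] T [ 0.03 -0.2  -0.  ] open 0.0141 q6 -0.96
units [-3.64  0.47 -0.01] roll 0.0
```

I wrote that second row set before seeing the readout, and its x sign was wrong. It did no harm at this height, and I'm correcting it now.

```bash
python3 -m crank '{"claw":[0.05,0.05,0.05,0.05,0.05,0.05,0.05,0.05],"delta_pos":[[-0.6,0.1,0],[-1.4,0.2,0],[-2.3,0.3,0],[-3.1,0.4,0],[-3.64,0.47,0],[-3.64,0.47,0],[-3.64,0.47,0],[-3.64,0.47,0]],"roll":[0,0,0,0,0,0,0,0]}' 45;python3 d.py .532 .0427 .182 145.8
python3 - <<'E'
from ov import *
zc=p[2]-.0122
c=(p[0],p[1],o['tool_rot'][2]);print(c,zc)
E1=np.array([(47,-8,8),(47,8,8),(-47,8,8),(-47,-8,8)])/1e3
P=(.532,.0427,np.radians(-34.2))
T=[(tw(c,E1+[0,0,zc]),(0,255,0)),(tw(c,circ(.03,zc+.008)),(0,255,0)),(circ(.028,.114,*P[:2]),(0,0,255)),(tw(P,A),(0,255,255)),(tw(P,B),(0,255,255))]
cv2.imwrite("pics/g8.png",draw(s,240,190,90,95,6,T))
cv2.imwrite("pics/g9.png",draw(t,290,190,110,100,6,T))
E
```

```text
time: 15.1
tool_pos: [0.531, 0.043, 0.1818]
tool_rot: [-3.141, -0.001, 2.545]
contact_force: [-0.8, -0.5, -0.5]
opening: 0.0138
now [0.531  0.043  0.1818] [-1.7997e+02 -6.0000e-02  1.4582e+02] t 15.1 F [-0.8 -0.5 -0.5] T [ 0.07 -0.21  0.03] open 0.0138 q6 -1.04
units [-0.04  0.01 -0.01] roll 0.0
(np.float64(0.5308995959144452), np.float64(0.0430755057396172), np.float64(2.545394328111868)) 0.16997712060638365
```

View pics/g8.png

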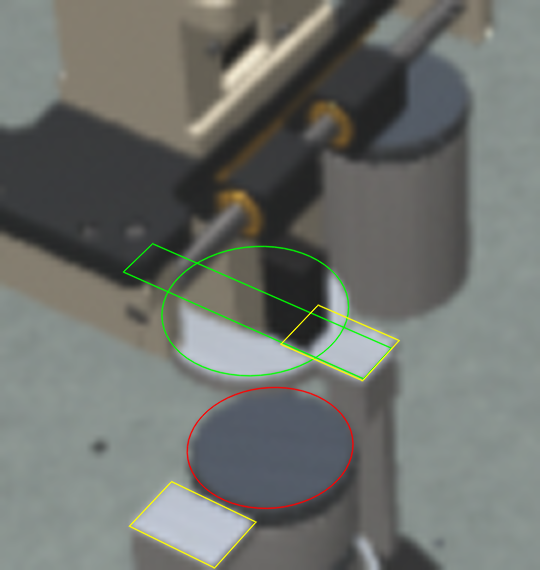

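View pics/g9.png

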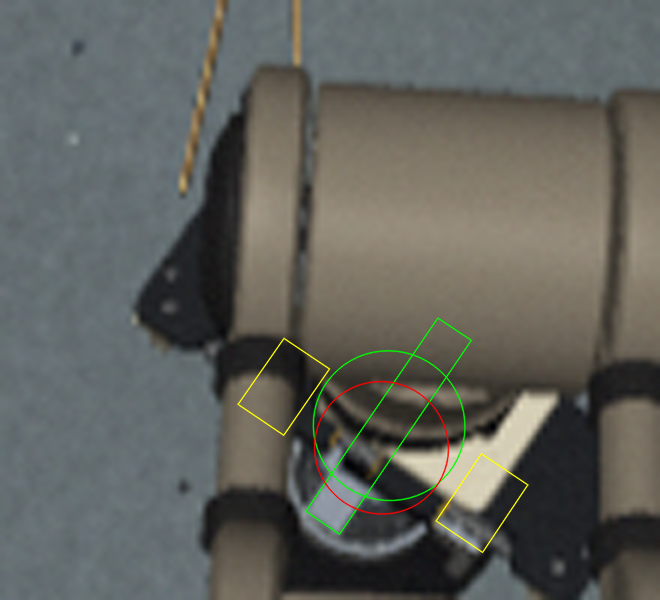

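Cap and TCP agree to under a pixel in the side view, and the ear lies along the tower's x. Descending to just above the tin.

```bash
python3 -m crank '{"claw":[0.05,0.05,0.05,0.05,0.05,0.05,0.05,0.05],"delta_pos":[[-0.02,0,0.3],[-0.02,0,0.7],[-0.02,0,1.1],[-0.02,0,1.4],[-0.02,0,1.7],[-0.02,0,1.9],[-0.02,0,2.05],[-0.02,0,2.1]],"roll":[0,0,0,0,0,0,0,0]}' 50;python3 d.py .532 .0427 .1262 145.8
python3 - <<'E'
from ov import *
zc=p[2]-.0122
c=(p[0],p[1],o['tool_rot'][2])
E1=np.array([(47,-8,8),(47,8,8),(-47,8,8),(-47,-8,8)])/1e3
P=(.532,.0427,np.radians(-34.2))
T=[(tw(c,E1+[0,0,zc]),(0,255,0)),(tw(P,A),(0,255,255)),(tw(P,B),(0,255,255))]
cv2.imwrite("pics/g10.png",draw(s,240,200,90,95,6,T))
E
```

```text
time: 15.87
tool_pos: [0.5317, 0.0423, 0.1289]
tool_rot: [-3.141, -0.001, 2.545]
contact_force: [-0.8, 0.0, -0.3]
opening: 0.0135
now [0.5317 0.0423 0.1289] [-1.7997e+02 -5.0000e-02  1.4580e+02] t 15.87 F [-0.8  0.  -0.3] T [ 0.04 -0.17 -0.02] open 0.0135 q6 -1.04
units [0.   0.02 0.11] roll -0.0
```

View pics/g10.png

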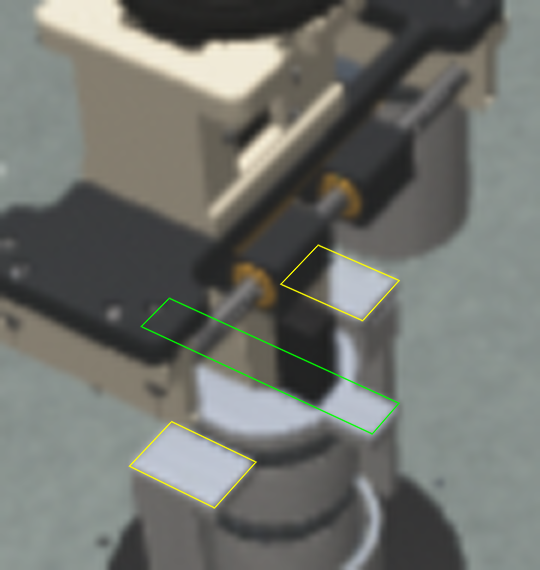

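```bash
python3 -m crank '{"claw":[0.05,0.05,0.05,0.05,0.05,0.05,0.05,0.05],"delta_pos":[[0,0.02,0.05],[0,0.02,0.1],[0,0.02,0.15],[0,0.02,0.2],[0,0.02,0.25],[0,0.02,0.3],[0,0.02,0.35],[0,0.02,0.4]],"roll":[0,0,0,0,0,0,0,0]}' 50;python3 d.py .532 .0427 .1122 145.8
```

```text
time: 16.63
tool_pos: [0.5326, 0.0427, 0.1204]
tool_rot: [3.141, 0.001, 2.545]
contact_force: [-1.9, -0.2, 7.9]
opening: 0.0139
now [0.5326 0.0427 0.1204] [1.7997e+02 6.0000e-02 1.4581e+02] t 16.63 F [-1.9 -0.2  7.9] T [0.11 0.28 0.05] open 0.0139 q6 -1.04
units [ 0.02 -0.01  0.33] roll 0.0
```

```bash
python3 -m crank '{"claw":[0.05,0.05,0.05,0.05,0.05,0.05,0.05,0.05],"delta_pos":[[0.02,0,0.06],[0.02,0,0.12],[0.02,0,0.18],[0.02,0,0.24],[0.02,0,0.3],[0.02,0,0.34],[0.02,0,0.38],[0.02,0,0.38]],"roll":[0,0,0,0,0,0,0,0]}' 50;python3 d.py .532 .0427 .1122 145.8
```

```text
time: 17.3
tool_pos: [0.5327, 0.0427, 0.1121]
tool_rot: [3.14, 0.003, 2.545]
contact_force: [-3.1, -1.0, 14.6]
opening: 0.0138
now [0.5327 0.0427 0.1121] [1.7994e+02 1.6000e-01 1.4581e+02] t 17.3 F [-3.1 -1.  14.6] T [-0.13  0.62  0.08] open 0.0138 q6 -1.04
units [ 0.02 -0.02 -0.  ] roll 0.0
```

```bash
python3 -m crank '{"claw":[0.05,0.05,0.05,0.05,0.05,0.05,0.05,0.05],"delta_pos":[[0.01,0,0.02],[0.01,0,0.04],[0.01,0,0.06],[0.01,0,0.06],[0.01,0,0.06],[0.01,0,0.06],[0.01,0,0.06],[0.01,0,0.06]],"roll":[0,0,0,0,0,0,0,0]}' 50;python3 d.py .532 .0427 .1122 145.8
python3 - <<'E'
from ov import *
zc=p[2]-.0122
c=(p[0],p[1],o['tool_rot'][2])
E1=np.array([(47,-8,8),(47,8,8),(-47,8,8),(-47,-8,8)])/1e3
T=[(tw(c,E1+[0,0,zc]),(0,255,0))]
cv2.imwrite("pics/g11.png",draw(s,240,200,90,95,6,T))
E
```

```text
time: 17.97
tool_pos: [0.5329, 0.0428, 0.1121]
tool_rot: [3.14, 0.004, 2.545]
contact_force: [-6.3, -1.0, 24.8]
opening: 0.0138
now [0.5329 0.0428 0.1121] [179.89   0.25 145.82] t 17.97 F [-6.3 -1.  24.8] T [-0.15  1.2  -0.02] open 0.0138 q6 -1.04
units [ 0.03 -0.02 -0.01] roll 0.0
```

View pics/g11.png

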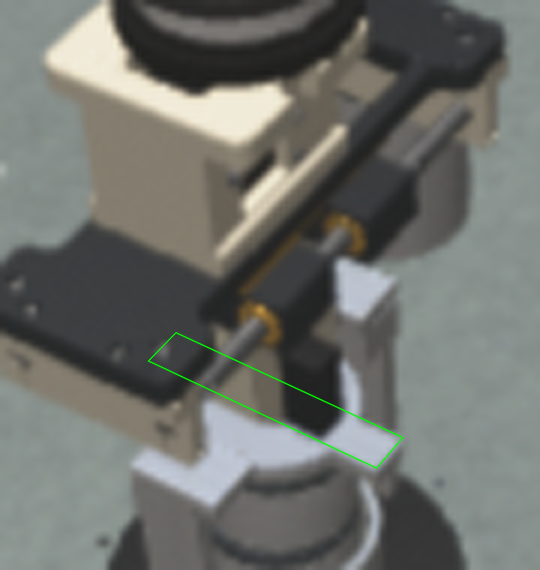

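Bottomed: the force rose from 14.6 to 24.8 N with no further travel, and TCP z = 0.112 as expected. Now the clockwise turn, in stages.

```bash
python3 -m crank '{"claw":[0.05,0.05,0.05,0.05,0.05,0.05,0.05,0.05],"delta_pos":[[0.02,-0.02,0],[0.03,-0.02,0],[0.03,-0.02,0],[0.03,-0.02,0],[0.03,-0.02,0],[0.03,-0.02,0],[0.03,-0.02,0],[0.03,-0.02,0]],"roll":[0.2,0.7,1.3,2,2.7,3.4,4.1,4.8]}' 55;python3 d.py .532 .0427 .1122 55.8
```

```text
time: 18.73
tool_pos: [0.5335, 0.0427, 0.1121]
tool_rot: [3.135, 0.005, 2.039]
contact_force: [-0.3, -0.6, 19.7]
opening: 0.0135
now [0.5335 0.0427 0.1121] [179.61   0.27 116.82] t 18.73 F [-0.3 -0.6 19.7] T [-0.16  0.15  0.13] open 0.0135 q6 -0.53
units [ 0.03 -0.05 -0.  ] roll 10.17
```

```bash
python3 -m crank '{"claw":[0.05,0.05,0.05,0.05,0.05,0.05,0.05,0.05],"delta_pos":[[0.02,-0.02,0.02],[0.02,-0.03,0.02],[0.02,-0.04,0.02],[0.02,-0.04,0.02],[0.02,-0.04,0.02],[0.02,-0.04,0.02],[0.02,-0.04,0.02],[0.02,-0.04,0.02]],"roll":[0.6,1.2,1.8,2.4,3,3.6,4.2,4.8]}' 55;python3 d.py .532 .0427 .1122 55.8
python3 - <<'E'
from ov import *
zc=p[2]-.0122
c=(p[0],p[1],o['tool_rot'][2])
E1=np.array([(47,-8,8),(47,8,8),(-47,8,8),(-47,-8,8)])/1e3
T=[(tw(c,E1+[0,0,zc]),(0,255,0))]
cv2.imwrite("pics/g12.png",draw(s,240,200,90,95,6,T))
E
```

```text
time: 19.4
tool_pos: [0.5329, 0.0427, 0.1121]
tool_rot: [3.132, 0.001, 1.537]
contact_force: [-1.2, -0.4, 23.0]
opening: 0.0135
now [0.5329 0.0427 0.1121] [1.7945e+02 5.0000e-02 8.8050e+01] t 19.4 F [-1.2 -0.4 23. ] T [-0.12  0.19  0.15] open 0.0135 q6 -0.03
units [-0.   -0.04 -0.01] roll 5.38
```

View pics/g12.png

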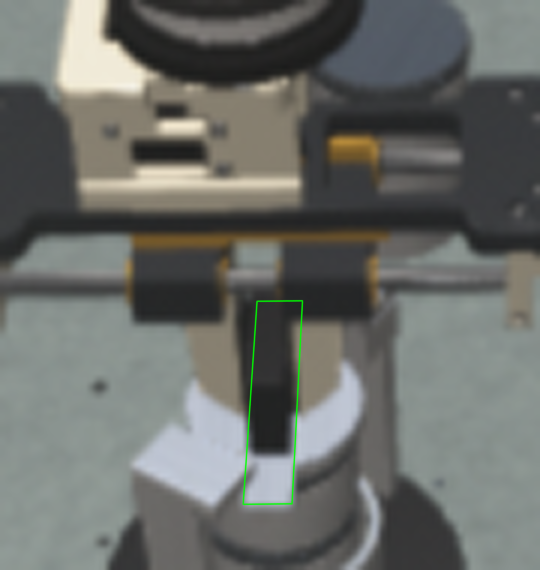

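The near ear follows the hand (tip at about (268,500) in the crop) and is entering under the hook. I'll finish the turn.

```bash
python3 -m crank '{"claw":[0.05,0.05,0.05,0.05,0.05,0.05,0.05,0.05],"delta_pos":[[0,-0.02,0.01],[0,-0.03,0.01],[0,-0.03,0.01],[0,-0.03,0.01],[0,-0.03,0.01],[0,-0.03,0.01],[0,-0.03,0.01],[0,-0.03,0.01]],"roll":[0.6,1.2,1.8,2.4,3,3.6,4.2,4.7]}' 55;python3 d.py .532 .0427 .1122 55.8
```

```text
time: 20.17
tool_pos: [0.5323, 0.0428, 0.1121]
tool_rot: [3.132, -0.004, 1.045]
contact_force: [-1.0, -0.7, 24.3]
opening: 0.0133
now [0.5323 0.0428 0.1121] [179.47  -0.23  59.85] t 20.17 F [-1.  -0.7 24.3] T [-0.11  0.26  0.15] open 0.0133 q6 0.46
units [-0.01 -0.01 -0.01] roll 0.68
```

```bash
python3 -m crank '{"claw":[0.05,0.05,0.05,0.05,0.05,0.05,0.05,0.05],"delta_pos":[[0,0,0],[0,0,0],[0,0,0],[0,0,0],[0,0,0],[0,0,0],[0,0,0],[0,0,0]],"roll":[0.2,0.4,0.6,0.73,0.73,0.73,0.73,0.73]}' 55;python3 d.py .532 .0427 .1122 55.8
python3 - <<'E'
from ov import *
zc=p[2]-.0122
c=(p[0],p[1],o['tool_rot'][2])
E1=np.array([(47,-8,8),(47,8,8),(-47,8,8),(-47,-8,8)])/1e3
T=[(tw(c,E1+[0,0,zc]),(0,255,0))]
cv2.imwrite("pics/g13.png",np.hstack([draw(s,240,200,65,95,6,[]),draw(s,240,200,65,95,6,T)]))
cv2.imwrite("pics/g14.png",np.hstack([t[0][:,:],])); cv2.imwrite("pics/g15.png",s[0])
E
```

```text
time: 20.83
tool_pos: [0.5323, 0.0427, 0.1121]
tool_rot: [3.133, -0.005, 0.971]
contact_force: [-0.4, -0.7, 23.6]
opening: 0.0137
now [0.5323 0.0427 0.1121] [179.49  -0.27  55.65] t 20.83 F [-0.4 -0.7 23.6] T [-0.12  0.31  0.21] open 0.0137 q6 0.54
units [-0.01 -0.01 -0.01] roll -0.03
```

View pics/g13.png

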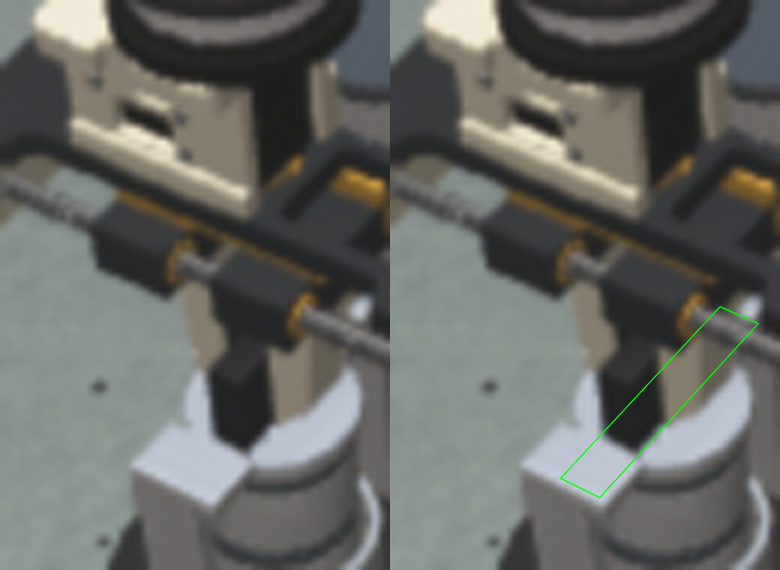

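View pics/g15.png

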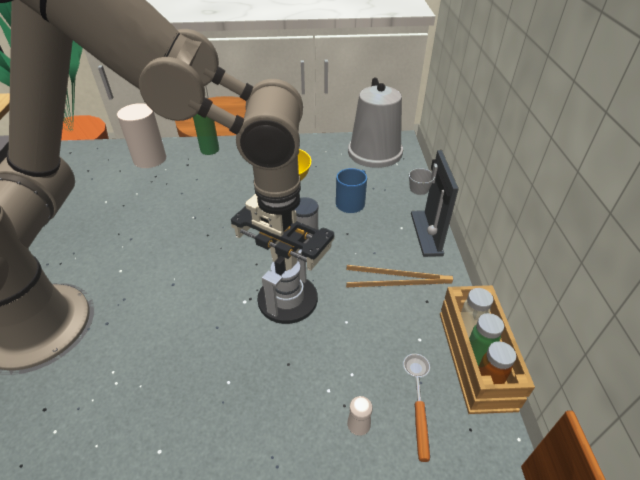

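The near ear is out of sight under its hook and the handle points at the post. I'll do one steady hold to check, then hand in.

```bash
python3 -m crank '{"claw":[0.05,0.05,0.05,0.05,0.05,0.05,0.05,0.05],"delta_pos":[[0,0,0],[0,0,0],[0,0,0],[0,0,0],[0,0,0],[0,0,0],[0,0,0],[0,0,0]],"roll":[0,0,0,0,0,0,0,0]}' 55;python3 d.py .532 .0427 .1122 55.8; python3 -c "
from cell import robot
print(robot.hand_in())"
```

```text
time: 21.6
tool_pos: [0.5323, 0.0427, 0.1121]
tool_rot: [3.133, -0.005, 0.971]
contact_force: [-0.7, -0.2, 24.8]
opening: 0.0141
now [0.5323 0.0427 0.1121] [179.5   -0.27  55.65] t 21.6 F [-0.7 -0.2 24.8] T [-0.19  0.3   0.15] open 0.0141 q6 0.54
units [-0.01 -0.01 -0.01] roll -0.02
the job is handed in; nothing more can be done
None
```

The job is done and handed in at 21.6 s. The tin is stacked on the one in the tower, and the cap is pressed fully down, turned and still gripped; no verdict was reported.

**Tin:** I set it down on the tower's tin with about 5 N of contact, at exactly the expected height, and released it gradually. The side view then showed the two tins in line.

**Cap:** I lowered it with its ears crosswise and pressed until it bottomed. The tool stopped at z = 112.1 mm (112.2 expected), and the force jumped from 14.6 to 24.8 N with no further travel. I then turned it 90° clockwise.

**Last checks:** Tool yaw was 55.65° against a 55.8° target, downward push about 25 N, and the handle gripped at 14 mm with 55 N. The near ear is out of sight under its hook and the handle points at the post. The far ear was hidden by the gripper, so I inferred its position from symmetry.

**Disagreements and slips:**
- The top camera disagreed with the side camera by 2–4 mm along y. I trusted the side camera, which matched the gripper position.
- I mistyped the direction of two corrections while the hand was clear of everything, and fixed both before contact.
- The tool ended tilted about 0.5° under load.

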